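# Snap the standpipe collar shut with spring pliers

## Task

The snap collar round the joint of the white water pipe is standing open. Take the red-handled spring pliers from their wooden rest, bring their jaws over the two ears of the collar and squeeze gradually until the collar clicks shut, without crushing it and without touching the collar with the gripper itself. Then lay the pliers flat back on the wooden rest, let go, and leave the cup, bowl and jar where they are.

Things in the scene. Friction and masses are not known exactly. Their poses are not given: they have to be found in the camera images.
- pliers: spring pliers lying flat, 195 mm long, 0.26 kg, red handles, steel head. Origin at the pivot on the underside; z up, x along the midline to the jaws. Handles 26 mm tall, 12 mm thick, from x = -45 to -135 mm. Jaws 20 mm tall, from the underside up, 72 mm wide over all, ending at x = 60 mm; throat free from x = 25 mm on. Centre of mass near x = -90 mm, between the handles.
- pliers_handles (a point): grip point midway between the handles, pliers frame (-90, 0, 13) mm. Here they are 62 mm wide over their outer faces when open. The return spring yields from 12 N on the handles, 15 N at 25 mm of handle travel: a gripper set about 3 mm narrower than the handles carries the pliers with the jaws still open; widening it again opens the jaws.
- pliers_jaws (a point): point midway between the two round rubber jaw pads, pliers frame (50, 0, 10) mm. The pads are 44 mm apart when open. They move 1 mm for 1.8 mm of handle travel, and press with 1.8 times the handle force beyond that of the return spring.
- plier_arm (a joint): closing angle between the pliers' halves: 0 open (as found), about 0.28 when the jaw pads are 30 mm apart
- rest: fixed wooden rest: board 170 x 120 x 6 mm, two dark cross battens 120 mm long, tops 30 mm above the table. Origin on the table, x along the pliers to the jaws; battens at x = -30 to 0 and -142 to -120 mm, free for fingers between. The pliers lie on it at first with the same yaw, their origin 30 mm above its origin, and belong back there.
- standpipe: fixed upright white water pipe, 40 mm across, 218 mm tall, flange 110 mm across and 12 mm high on the table, brass tap at the top pointing to +x. Origin on the pipe axis at the table
- clip: two-part snap collar round the pipe: blue half, yellow moving half, 50 mm across, 36 mm tall. Origin on the pipe axis at mid-height, 120 mm above the table; -x points out along its two ears, +x is the way pliers go on. It swivels stiffly about the pipe up to 0.5 rad each way, so it centres itself between closing jaws.
- clip_ears (a point): point between the ears 38 mm from the pipe axis, 120 mm above the table, axes as the collar. The ears are upright slabs 12 mm thick, 36 mm tall, from 21 to 55 mm from the pipe axis. Outer face of the blue ear at y = -13 mm, of the yellow one at y = +13 mm shut, about +21 mm open. Over 60 N in all (30 N on each ear) crushes it.
- clasp (a joint): closing angle of the yellow half: 0 standing open, 0.124 shut against a hard stop. Squeezing takes a peak of 15 to 20 N on each ear (about 25 N on the handles, return spring included, falling to about 20 N or less), which fades out near 0.072: there the small steel catch weight on top of the collar flips over and the half snaps shut by itself and stays shut.
- cup: stainless cup, 76 mm across, 85 mm tall; bystander
- bowl: white enamel bowl, 130 mm across, 55 mm tall; bystander
- jar: orange plastic jar, 80 mm across, 120 mm tall; bystander
Not all that is in view belongs to the job. There is more than one size of the pliers; the job needs the smallest.

How it is judged:
On the way, in this order (a step that is already met when the one before it is completed fails the run):
1. the pliers are lifted clear of the rest in the gripper (height (world z) of pliers above 0.07 m and contact force between the fingers and pliers above 1 N), for 0.2 s.
2. the pliers squeeze the collar while it is still open (contact force between pliers and clip above 5 N and value of joint clasp below 0.05 rad and value of joint plier_arm above 0.15 rad).
3. the collar has clicked shut between the jaws of the pliers (value of joint clasp above 0.112 rad and distance between pliers_jaws and clip_ears below 0.035 m), for 0.2 s.
At the end, for the whole second after the job is handed in: the collar is shut (clasp angle over 0.112 rad); the pliers lie flat (within 0.12 rad) and still on the wooden rest, their pivot within 35 mm of where it was on the rest, let go (value of joint clasp above 0.112 rad and horizontal distance between pliers and rest below 0.035 m and z of pliers in the frame of rest between 0.025 and 0.037 m and angle between pliers's own z axis and vertical below 0.12 rad and contact force between pliers and rest above 0.5 N and linear speed of pliers below 0.02 m/s); the robot touches nothing.
It fails at once if the collar is crushed (over 60 N in all from the pliers) (contact force between pliers and clip above 60 N).
It fails at once if the gripper or arm touches the collar (contact force between any of the fingers, the arm and clip above 1 N).
It fails at once if the cup, bowl or jar is moved more than 30 mm (distance of any of cup, bowl, jar from where it was at the start of the episode above 0.03 m).
It also fails if it takes over 61 s, if anything falls off the work surface, if the arm or the gripper's body presses on something with over 40 N, if the wrist force passes 120 N, or if a joint passes its speed limit or range.

## Robot

A 6-joint arm with a two-finger parallel gripper is mounted at the origin on the work surface. World frame = base frame: x ahead of the robot, y to its left, z up, the work surface at z = 0. Lengths are in m, angles in rad, forces in N, time in s.
With the tool pointing down it reaches from about 0.35 to 0.85 m from the base axis. Payload 8.1 kg.
Tool frame: the origin (TCP) lies on the centre line of the jaws, within the pads' length; the fingertips stand 17 mm ahead of it and the grasp point (between the pads) lies 2 mm behind it; z points along the fingers, y is the line along which they close (so a half turn about z gives the same grasp; the last joint's range is limited). The gripper opens to 93 mm and grips with 3 to 60 N. Pads are 15 mm wide; open, the fingers measure 128 mm over their backs; the gripper's body (75 mm by 188 mm) begins 65 mm behind the grasp point.
Start: joints at [-1.402, 0.13, 1.488, -0, 1.523, -0.085], TCP at [0.151, -0.581, 0.236] pointing down, gripper open.
Joint ranges: [-2.96, 2.96], [-0.89, 2.26], [0.02, 2.5], [-1.34, 4.48], [0, 2.73], [-2.66, 2.66]. Speed limits (rad/s): [2.39, 2.39, 2.79, 3.14, 3.14, 3.14].

## Interface

Orientations are given as a rotation vector (axis times angle).
In Python, from plant import robot, optics, close_job, models gives the robot as it stands.
- The arm moves only by the shell command python3 -m inch 'ROWS' [OPENING] [FORCE]. ROWS is a JSON object of lists of equal length, an entry for each row: "travel": the shift along the tool's x, y, z in m, a list of three; "spin": the turn about the tool's z in rad. In form: {"travel": [[x, y, z], ...], "spin": [spin, ...]}. A call has 1 to 10 rows; each row is the pose to reach, as a shift and turn from the pose commanded when the call began, along the tool's axes at that moment; what a row does not reach only later rows make up. A row lasts 1/12 s, in which the tool goes at most 41.7 mm and 7.16 degrees, less where a joint would pass 70% of its speed; a pose out of reach is approached as far as the arm can. A call with a gripper value outside its range is refused whole. OPENING is the closure, from 0 (fully open) to 1 (shut), set as the call begins (- or left out, the last holds). The fingers move at their own pace and stop on an object; FORCE is the grip in N (left out, the last holds). Time passes only in rows, so rows that repeat a pose let the fingers close. It gives the time, the measured TCP pose, the force, the opening and the grip force at its end, in the units of the state.
- robot.read_state(): the state, without advancing time (a new reading comes with each control period).
- optics.read_camera(name): name is "side" or "top"; returns (picture, depth): 420x560x3 uint8, red, green, blue; 420x560 float32, m along the optical axis (not along the pixel's ray), 0 where there is no reading.
- optics.camera_info(name): a dict with "camera_matrix" (3x3 intrinsics, pixels), "view" (4x4, takes a point from world to camera coordinates). Camera axes: x right, y down, z forward; pixel columns grow to the right and rows downward; lengths in m; the calibration is good to about 2 mm. A picture is of the moment at which its call begins. camera_info takes no time and is no camera call.
- close_job(): hands the job in; it is judged then, once.
Trained networks look in the newest picture that a camera, given by its name, has taken for a name from the list of things; names that differ only in an ending like _2 or _b are one class to them, and where a whole thing is asked for, a point or a joint stands for the part that bears it (a point fixed in the world has none). Each returns a list of dicts, best first, with "p" (0 to 1); they miss things now and then, are a little off and sometimes report something else, mostly with a low value. They report only what shows in the picture. A call takes as long as a camera call. They do not tell look-alikes from the thing itself.
- models.look_for(camera, name): "centre" ([x, y, z] in m, in world coordinates, good to about 4 mm: the middle of the surface that is visible of it).
- models.masks_of(camera, name): "region" (420x560 bool, what is visible of it).
The state is a dict: "t": time; "q": joint angles; "dq": joint speeds; "joint_torque": joint torques, N m; "tool_pos": TCP position; "orientation": TCP orientation; "force": force on the tool from outside, world axes, zero at the start; "wrist_torque": the same for the moment, N m; "opening": finger opening in m; "gripper_force": force on a finger pad.
Only numpy, scipy, OpenCV 4.12 (cv2) and the standard library are available. Lean on these libraries where they do the work, as an engineer would, in place of code of your own. Each camera call takes 0.05 s, during which the arm holds its last target. There are 200 camera calls.

## Working session

There is one attempt and no reset: what is moved stays moved. The work goes in short steps, Python scripts to look and compute and a shell command to move; the robot and the scene stay as the last step left them, time stands still between calls to the robot, and variables do not carry over. Pictures are saved under pics/ and viewed, at most 10 in all, crops included, and the job is handed in when it is done.

```bash
ls; mkdir -p pics; python3 - <<'E'
from plant import robot, optics, models
import cv2,numpy as np
print(robot.read_state())
for c in ("top","side"):
    p,d=optics.read_camera(c); cv2.imwrite(f"pics/{c}0.png",p[:,:,::-1]); np.save(f"pics/{c}0.npy",d)
    print(c,optics.camera_info(c))
    for n in ("pliers","rest","standpipe","clip","clip_ears","cup","bowl","jar"):
        print(n,[(np.round(r["centre"],3).tolist(),round(r["p"],2)) for r in models.look_for(c,n)])
E
```

```text
pics
{'t': 0.0, 'q': array([-1.40240142e+00,  1.31173657e-01,  1.48921924e+00, -1.48444777e-05,
        1.52298571e+00, -8.53827070e-02]), 'dq': array([-0.00027006,  0.00011305,  0.00011726,  0.00070712,  0.00044955,
       -0.00015119]), 'joint_torque': array([ 3.01986831e-03, -5.59841144e+01, -4.91751945e+01,  7.69541832e-02,
        3.56232037e-02, -1.57857198e-04]), 'tool_pos': array([ 0.15057798, -0.58027032,  0.23461292]), 'orientation': array([-3.11456594e+00, -3.97339480e-01,  1.39596935e-04]), 'force': array([ 0.23378176,  0.44068401, -0.09133596]), 'wrist_torque': array([ 0.00607144, -0.03192428, -0.0109436 ]), 'gripper_force': 0.0, 'opening': 0.09337898094672277}
top {'camera_matrix': array([[433.39328469,   0.        , 274.31300978],
       [  0.        , 433.39328469, 209.02261873],
       [  0.        ,   0.        ,   1.        ]]), 'view': array([[-0.0208169 , -0.99977337,  0.00445808, -0.00139584],
       [-0.98048391,  0.01954295, -0.19562562,  0.5477523 ],
       [ 0.19549416, -0.00844339, -0.98066852,  1.12030935],
       [ 0.        ,  0.        ,  0.        ,  1
[... 671 characters left out ...]
84588,  0.47810379],
       [-0.21981006,  0.53531603, -0.81554907,  0.211442  ],
       [ 0.31272904, -0.7532093 , -0.57868498,  0.75745119],
       [ 0.        ,  0.        ,  0.        ,  1.        ]])}
pliers [([0.277, 0.232, 0.023], 0.95), ([0.416, -0.004, 0.028], 0.88), ([0.56, 0.254, 0.049], 0.59), ([0.731, 0.23, 0.086], 0.52), ([0.649, -0.069, 0.132], 0.18)]
rest [([0.529, 0.291, 0.007], 0.94)]
standpipe [([0.654, -0.082, 0.11], 0.74), ([0.621, -0.307, 0.059], 0.63)]
clip [([0.646, -0.069, 0.136], 0.83)]
clip_ears [([0.651, -0.065, 0.13], 0.68)]
cup [([0.624, -0.31, 0.056], 0.68)]
bowl [([0.757, 0.037, 0.034], 0.86)]
jar [([0.728, 0.233, 0.089], 0.83), ([0.656, -0.061, 0.126], 0.45)]
```

View pics/top0.png

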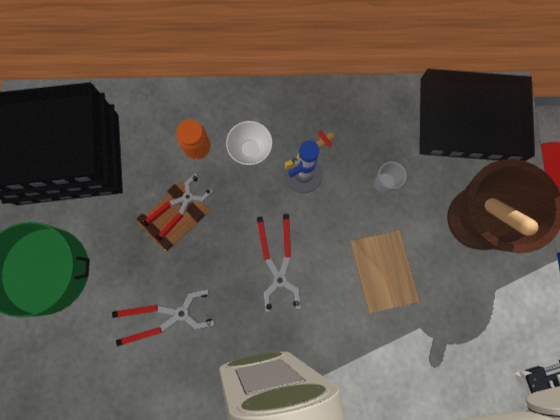

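View pics/side0.png

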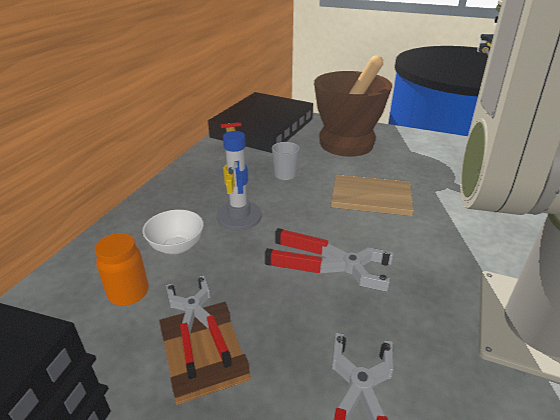

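The top view shows the pliers on the rest with their pivot near (188,197) and jaws pointing up-right. The collar ears are near (291,162), pointing left, and two larger decoy pliers lie on the table at (180,313) and (280,280). Next I'll build ortho maps from both depth images.

```bash
cat > h.py <<'E'
import numpy as np,cv2
from plant import optics
def cloud(c,p,d):
    i=optics.camera_info(c);K=i["camera_matrix"];V=i["view"]
    v,u=np.nonzero(d>0);z=d[v,u]
    P=np.c_[(u-K[0,2])/K[0,0]*z,(v-K[1,2])/K[1,1]*z,z]
    return (P-V[:3,3])@V[:3,:3],p[v,u].astype(int)
def cat():
    r=[cloud(c,*optics.read_camera(c)) for c in("top","side")]
    return r
def hue(C): 
    h=cv2.cvtColor(C.astype(np.uint8)[None],cv2.COLOR_RGB2HSV)[0].astype(int); return h[:,0],h[:,1],h[:,2]
def ortho(P,C,x0,y0,w,h,s):  # image up=+x, left=+y ; x0,y0 min corner, 1/s m per px
    im=np.full((int(h*s),int(w*s),3),255,np.uint8);o=np.argsort(P[:,2])
    for k in o:
        r=int((x0+h-P[k,0])*s);c=int((y0+w-P[k,1])*s)
        if 0<=r<im.shape[0] and 0<=c<im.shape[1]: im[r:r+3,c:c+3]=C[k][::-1]
    return im
E
cat > m1.py <<'E'
from h import *
r=cat(); np.savez("pics/c0.npz",*[a for t in r for a in t])
ims=[]
for n,(P,C) in zip("ts",r):
    m=(P[:,2]>0.004)&(P[:,2]<0.07)
    a=ortho(P[m],C[m],0.42,0.16,0.2,0.24,1500)
    m=(P[:,2]>0.095)&(P[:,2]<0.142)
    b=ortho(P[m],C[m],0.56,-0.15,0.14,0.16,2250)
    a=cv2.resize(a,(300,360));b=cv2.resize(b,(315,360))
    ims.append(np.hstack([a,b])[:290 if 0 else 360])
    h,s,v=hue(C)
    box=lambda x0,x1,y0,y1,z0,z1:(P[:,0]>x0)&(P[:,0]<x1)&(P[:,1]>y0)&(P[:,1]<y1)&(P[:,2]>z0)&(P[:,2]<z1)
    R=box(.4,.66,.13,.4,.04,.07)&((h<8)|(h>172))&(s>150)
    q=P[R]; print(n,"red",len(q),np.percentile(q[:,2],[5,50,95]).round(4))
    top=q[q[:,2]>.05][:,:2].astype(np.float32)
    _,lab,cen=cv2.kmeans(top,2,None,(3,50,1e-5),10,cv2.KMEANS_PP_CENTERS)
    for k in(0,1):
        g=top[lab[:,0]==k]; print("  handle",len(g),cv2.minAreaRect(g*1000))
    G=box(.4,.68,.13,.36,.035,.06)&(s<60)&(v>60)
    q=P[G];print("  grey",len(q),q.mean(0).round(4),q.min(0).round(3),q.max(0).round(3))
    for nm,lo,hi in(("blue",100,130),("yel",20,35)):
        B=box(.55,.75,-.2,.02,.09,.15)&(h>=lo)&(h<=hi)&(s>120);q=P[B]
        t=q[(q[:,2]>.132)&(q[:,2]<.143)]
        print("  ",nm,len(q),q.min(0).round(3),q.max(0).round(3),"topface",len(t),t.mean(0).round(4) if len(t) else 0)
    B=box(.55,.75,-.2,.02,.18,.24);q=P[B]; B2=box(.55,.75,-.2,.02,.213,.222)
    t=P[B2][:,:2].astype(np.float32)*1000
    if len(t)>5: print("  pipe top",len(t),cv2.minEnclosingCircle(t),q[:,2].max())
    f=P[box(.55,.75,-.2,.02,.009,.016)][:,:2].astype(np.float32)*1000
    if len(f)>5: print("  flange",len(f),cv2.minEnclosingCircle(f))
cv2.imwrite("pics/o1.png",np.hstack(ims)[:, :].copy() if 0 else cv2.resize(np.vstack(ims),(513,600)))
E
python3 m1.py
```

```text
t red 341 [0.0444 0.0552 0.0593]
  handle 140 ((546.086181640625, 302.4743347167969), (13.178949356079102, 78.57579040527344), 38.93971252441406)
  handle 145 ((510.15655517578125, 268.82086181640625), (13.052939414978027, 78.53424835205078), 47.03255844116211)
  grey 436 [0.5882 0.2197 0.0492] [0.521 0.157 0.035] [0.651 0.34  0.06 ]
   blue 163 [ 0.62  -0.122  0.111] [ 0.656 -0.051  0.147] topface 104 [ 0.6349 -0.0825  0.1384]
   yel 71 [ 0.642 -0.076  0.109] [ 0.675 -0.042  0.146] topface 46 [ 0.6533 -0.0565  0.1373]
  pipe top 351 ((670.904296875, -116.12159729003906), 46.89237976074219) 0.22852778648757777
  flange 465 ((684.8134155273438, -59.962467193603516), 101.41621398925781)
s red 644 [0.0483 0.0572 0.0588]
  handle 311 ((511.2735900878906, 269.4980163574219), (12.464073181152344, 78.99739074707031), 47.192134857177734)
  handle 295 ((548.0993041992188, 302.4400634765625), (11.41085147857666, 78.36813354492188), 39.5866584777832)
  grey 963 [0.5898 0.223  0.0493] [0.54  0.158 0.035] [0.655 0.269 0.056]
   blue 216 [ 0.623 -0.117  0.103] [ 0.65  -0.049  0.15 ] topface 83 [ 0.6353 -0.0759  0.1386]
   yel 199 [ 0.644 -0.099  0.104] [ 0.688 -0.04   0.148] topface 89 [ 0.6621 -0.0643  0.1382]
  pipe top 246 ((666.6759643554688, -110.74990844726562), 39.08469009399414) 0.22769835089413643
  flange 616 ((686.2086791992188, -59.744014739990234), 99.59984588623047)
```

View pics/o1.png

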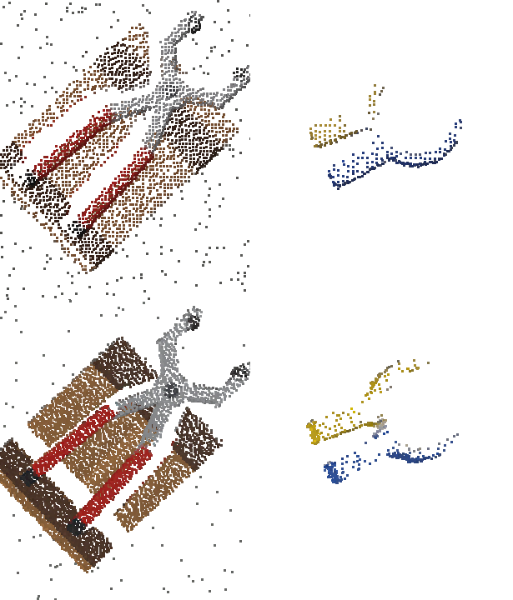

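The map agrees with the given sizes. The pliers' pivot is at about (0.586, 0.224), yaw about -47°, and the grip point is at about (0.525, 0.290). I'll fit the pipe and ears numerically now.

```bash
cat > m2.py <<'E'
from h import *
from scipy.optimize import least_squares
import sys
def fit(r):
    A=[]
    for n,(P,C) in zip("ts",r):
        h,s,v=hue(C)
        near=(np.hypot(P[:,0]-.655,P[:,1]+.1)<.07)
        w=P[near&(P[:,2]>.03)&(P[:,2]<.098)&(s<70)&(v>90)]
        w2=P[near&(P[:,2]>.145)&(P[:,2]<.19)&(s<70)&(v>90)]
        for q in (w,w2):
            if len(q)<15: continue
            f=least_squares(lambda c:np.hypot(q[:,0]-c[0],q[:,1]-c[1])-.02,[.655,-.1],loss="soft_l1",f_scale=.002)
            print(n,"pipe",len(q),f.x.round(4),np.abs(f.fun).mean().round(4)); A.append(f.x)
        c=np.median(A,0)
        for nm,lo,hi in(("blue",100,130),("yel",20,35)):
            q=P[near&(P[:,2]>.102)&(P[:,2]<.1425)&(h>=lo)&(h<=hi)&(s>110)]
            rr=np.hypot(*(q[:,:2]-c).T)
            e=q[(rr>.031)]
            # top-face
            t=e[e[:,2]>.134][:,:2].astype(np.float32)
            if len(t)>8:
                vx,vy,x,y=cv2.fitLine(t,cv2.DIST_HUBER,0,.001,.001).ravel()
                print(n,nm,"top line deg",np.degrees(np.arctan2(vy,vx)).round(1),"mean",t.mean(0).round(4),len(t),"rect",cv2.minAreaRect(t*1000), "rmax",rr.max().round(4))
            o=q[rr<.028]
            if len(o)>15:
                f=least_squares(lambda c:np.hypot(o[:,0]-c[0],o[:,1]-c[1])-.025,c,loss="soft_l1",f_scale=.002);print("   arc",len(o),f.x.round(4))
    return np.median(A,0)
d=np.load("pics/c0.npz") if len(sys.argv)<2 else None
r=[(d["arr_0"],d["arr_1"]),(d["arr_2"],d["arr_3"])] if d else cat()
c=fit(r);print(c)
E
python3 m2.py
```

```text
t pipe 44 [ 0.6574 -0.0973] 0.0005
t pipe 65 [ 0.6572 -0.0918] 0.0032
t blue top line deg -70.5 mean [ 0.6291 -0.0622] 37 rect ((629.9104614257812, -62.59843826293945), (12.196395874023438, 22.57652473449707), 27.695720672607422) rmax 0.0537
   arc 88 [ 0.6578 -0.0959]
t yel top line deg -64.0 mean [ 0.6497 -0.0511] 32 rect ((649.8612060546875, -51.33952713012695), (11.838639259338379, 18.844945907592773), 21.32762908935547) rmax 0.0534
s pipe 439 [ 0.6597 -0.0969] 0.003
s pipe 294 [ 0.6602 -0.0978] 0.0023
s blue top line deg -74.9 mean [ 0.6313 -0.0598] 38 rect ((632.91259765625, -63.199893951416016), (8.968016624450684, 25.353515625), 25.755441665649414) rmax 0.0561
   arc 100 [ 0.6604 -0.098 ]
s yel top line deg -58.9 mean [ 0.6525 -0.0513] 46 rect ((653.8671875, -53.79078674316406), (11.020112037658691, 25.910480499267578), 27.011756896972656) rmax 0.0574
   arc 57 [ 0.6606 -0.0974]
[ 0.65853586 -0.09706823]
```

```bash
python3 -m inch '{"travel":[[0.0,0.0,0.0]],"spin":[-0.1]}' 0 11
```

```text
t: 1.08
tool_pos: [0.1507, -0.5808, 0.2357]
orientation: [3.093, 0.55, 0.0]
force: [0.4, -0.5, 0.0]
opening: 0.093
gripper_force: 0.0
```

```bash
cat > go.py <<'E'
import sys,numpy as np
from plant import robot
from scipy.spatial.transform import Rotation as R
s=robot.read_state();M=R.from_rotvec(s["orientation"]).as_matrix()
yaw=np.degrees(np.arctan2(M[1,0],M[0,0]))
print("t",round(s["t"],2),"pos",s["tool_pos"].round(4),"yaw",yaw.round(2),"tilt z",M[:,2].round(4),"open",round(s["opening"],4),"gf",round(s["gripper_force"],2),"F",s["force"].round(1))
a=list(map(float,sys.argv[1:]))
while len(a)>=4:
    t=np.array(a[:3]);print("travel",(M.T@(t-s["tool_pos"])).round(4),"spin",np.radians(-((a[3]-yaw+180)%360-180)).round(4));a=a[4:]
E
python3 go.py .42 -.2 .25 60 .525 .29 .2 133.2
```

```text
t 1.08 pos [ 0.1507 -0.5808  0.2357] yaw 20.18 tilt z [ 0.e+00 -1.e-04 -1.e+00] open 0.093 gf 0.0 F [ 0.4 -0.5  0. ]
travel [ 0.3841 -0.2645 -0.0144] spin -0.695
travel [ 0.6517 -0.6882  0.0356] spin -1.9726
```

```bash
python3 -m inch '{"travel":[[0.384,-0.264,-0.014],[0.384,-0.264,-0.014],[0.384,-0.264,-0.014],[0.384,-0.264,-0.014],[0.384,-0.264,-0.014],[0.384,-0.264,-0.014],[0.384,-0.264,-0.014],[0.384,-0.264,-0.014],[0.384,-0.264,-0.014],[0.384,-0.264,-0.014]],"spin":[-0.7,-0.7,-0.7,-0.7,-0.7,-0.7,-0.7,-0.7,-0.7,-0.7]}' 0 11; python3 go.py .42 -.2 .25 60 .525 .29 .2 133.2
```

```text
t: 1.92
tool_pos: [0.3916, -0.2388, 0.2486]
orientation: [2.715, 1.579, 0.001]
force: [1.2, -0.2, -0.2]
opening: 0.093
gripper_force: 0.0
t 1.92 pos [ 0.3916 -0.2388  0.2486] yaw 60.36 tilt z [ 8.e-04 -6.e-04 -1.e+00] open 0.093 gf 0.0 F [ 1.2 -0.2 -0.2]
travel [ 0.0477  0.0055 -0.0014] spin 0.0063
travel [ 0.5255 -0.1456  0.0484] spin -1.2713
```

```bash
python3 -m inch '{"travel":[[0.52,-0.145,0.0],[0.52,-0.145,0.0],[0.52,-0.145,0.0],[0.52,-0.145,0.0],[0.52,-0.145,0.0],[0.52,-0.145,0.0],[0.52,-0.145,0.0],[0.52,-0.145,0.0],[0.52,-0.145,0.0],[0.52,-0.145,0.0]],"spin":[-1.27,-1.27,-1.27,-1.27,-1.27,-1.27,-1.27,-1.27,-1.27,-1.27]}' 0 11; python3 go.py .525 .29 .15 133.2
```

```text
t: 2.75
tool_pos: [0.4921, 0.166, 0.2485]
orientation: [1.268, 2.873, 0.001]
force: [-0.2, -0.8, 1.1]
opening: 0.0928
gripper_force: 0.0
t 2.75 pos [0.4921 0.166  0.2485] yaw 132.37 tilt z [ 9.e-04  1.e-04 -1.e+00] open 0.0928 gf 0.0 F [-0.2 -0.8  1.1]
travel [0.0695 0.1078 0.0985] spin -0.0145
```

```bash
python3 -m inch '{"travel":[[0.069,0.108,0.098],[0.069,0.108,0.098],[0.069,0.108,0.098],[0.069,0.108,0.098],[0.069,0.108,0.098],[0.069,0.108,0.098],[0.069,0.108,0.098],[0.069,0.108,0.098]],"spin":[-0.014,-0.014,-0.014,-0.014,-0.014,-0.014,-0.014,-0.014]}' 0 11; python3 go.py .525 .29 .041 133.2
```

```text
t: 3.42
tool_pos: [0.5269, 0.2867, 0.1519]
orientation: [1.258, 2.877, 0.003]
force: [-0.1, -0.3, 0.4]
opening: 0.0926
gripper_force: 0.0
t 3.42 pos [0.5269 0.2867 0.1519] yaw 132.76 tilt z [ 2.4e-03  8.0e-04 -1.0e+00] open 0.0926 gf 0.0 F [-0.1 -0.3  0.4]
travel [0.0039 0.0006 0.1109] spin -0.0077
```

```bash
python3 -m inch '{"travel":[[0.004,0.0,0.03],[0.004,0.0,0.06],[0.004,0.0,0.09],[0.004,0.0,0.111],[0.004,0.0,0.111],[0.004,0.0,0.111],[0.004,0.0,0.111]],"spin":[-0.008,-0.008,-0.008,-0.008,-0.008,-0.008,-0.008]}' 0 11; python3 go.py .525 .29 .041 133.2;  python3 -m inch '{"travel":[[0,0,0],[0,0,0],[0,0,0],[0,0,0],[0,0,0],[0,0,0],[0,0,0],[0,0,0],[0,0,0],[0,0,0]],"spin":[0,0,0,0,0,0,0,0,0,0]}' 0.366 11; python3 go.py
```

```text
t: 4.0
tool_pos: [0.5252, 0.2903, 0.0421]
orientation: [1.246, 2.881, 0.004]
force: [-0.3, 0.2, 0.7]
opening: 0.0926
gripper_force: 0.0
t 4.0 pos [0.5252 0.2903 0.0421] yaw 133.21 tilt z [ 0.0036  0.0015 -1.    ] open 0.0926 gf 0.0 F [-0.3  0.2  0.7]
travel [-0.0001 -0.0003  0.0011] spin 0.0001
t: 4.83
tool_pos: [0.5239, 0.2906, 0.0398]
orientation: [1.246, 2.883, 0.002]
force: [-0.1, 1.1, 6.4]
opening: 0.0634
gripper_force: 10.9
t 4.83 pos [0.5239 0.2906 0.0398] yaw 133.26 tilt z [ 1.1e-03  7.0e-04 -1.0e+00] open 0.0634 gf 10.95 F [-0.1  1.1  6.4]
```

```bash
python3 -m inch '{"travel":[[0,0,-0.005],[0,0,-0.015],[0,0,-0.03],[0,0,-0.05],[0,0,-0.07],[0,0,-0.09],[0,0,-0.09],[0,0,-0.09],[0,0,-0.09],[0,0,-0.09]],"spin":[0,0,0,0,0,0,0,0,0,0]}' - 11; cat > m3.py <<'E'
from h import *
import sys
r=cat()
for n,(P,C) in zip("ts",r):
    if len(sys.argv)>4:pass
    x,y,z0=map(float,sys.argv[1:4]); h,s,v=hue(C)
    nr=np.hypot(P[:,0]-x,P[:,1]-y)<.09
    q=P[nr&(P[:,2]>z0-.02)&(P[:,2]<z0+.035)&((h<8)|(h>172))&(s>150)]
    t=q[:,:2].astype(np.float32)
    if len(t)<20: print(n,"few",len(t));continue
    _,lab,cen=cv2.kmeans(t,2,None,(3,50,1e-5),10,cv2.KMEANS_PP_CENTERS)
    for k in(0,1):
        g=q[lab[:,0]==k]; print(n,"handle",len(g),cv2.minAreaRect(g[:,:2].astype(np.float32)*1000),"z pct",np.percentile(g[:,2],[5,50,90,97]).round(4))
        A=np.c_[g,np.ones(len(g))]
import cv2
for c in("side","top"):
    p,_=optics.read_camera(c); cv2.imwrite(f"pics/{c}{sys.argv[4]}.png",p[:,:,::-1])
E
python3 go.py; python3 m3.py .524 .29 .12 1
```

```text
t: 5.67
tool_pos: [0.5221, 0.2895, 0.127]
orientation: [-1.245, -2.882, 0.004]
force: [-0.4, 0.1, -3.3]
opening: 0.0634
gripper_force: 11.0
t 5.67 pos [0.5221 0.2895 0.127 ] yaw 133.26 tilt z [-0.0031 -0.0015 -1.    ] open 0.0634 gf 10.97 F [-0.4  0.1 -3.3]
t handle 42 ((562.7816772460938, 276.193603515625), (13.024150848388672, 17.536949157714844), 41.48632049560547) z pct [0.1272 0.1423 0.1448 0.146 ]
t handle 43 ((531.2437744140625, 244.63706970214844), (12.495363235473633, 14.488473892211914), 49.43988037109375) z pct [0.126  0.1425 0.1453 0.1462]
s handle 345 ((507.62158203125, 268.4151916503906), (12.423032760620117, 85.5836410522461), 47.64390182495117) z pct [0.128  0.1442 0.1456 0.1461]
s handle 261 ((540.8319091796875, 305.6700439453125), (11.561676979064941, 64.89826965332031), 40.383399963378906) z pct [0.1429 0.1444 0.1455 0.1459]
```

View pics/side1.png

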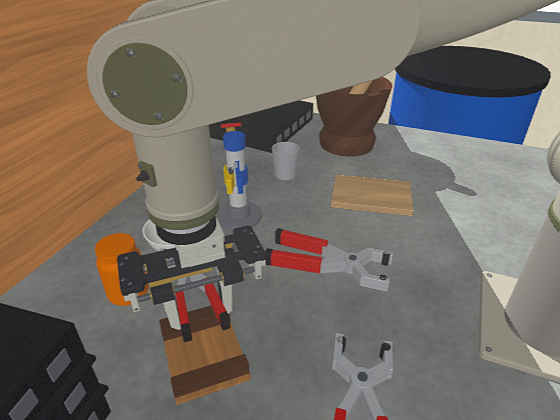

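```bash
python3 go.py .534 .131 .119 119.5
```

```text
t 5.87 pos [0.5227 0.2898 0.1279] yaw 133.26 tilt z [-1.9e-03 -8.0e-04 -1.0e+00] open 0.0636 gf 10.97 F [-0.7 -0.8 -2.5]
travel [-0.1235 -0.1006  0.009 ] spin 0.2401
```

```bash
python3 -m inch '{"travel":[[-0.015,-0.013,0.001],[-0.03,-0.026,0.002],[-0.05,-0.04,0.004],[-0.07,-0.055,0.006],[-0.09,-0.07,0.008],[-0.11,-0.087,0.009],[-0.123,-0.1,0.009],[-0.123,-0.1,0.009],[-0.123,-0.1,0.009],[-0.123,-0.1,0.009]],"spin":[0.03,0.06,0.1,0.14,0.18,0.22,0.24,0.24,0.24,0.24]}' - 11; python3 go.py .574 .061 .119 119.5
cat > m4.py <<'E'
from h import *
import sys
r=cat();ims=[]
for n,(P,C) in zip("ts",r):
    m=(P[:,2]>0.095)&(P[:,2]<0.155)
    ims.append(ortho(P[m],C[m],0.50,-0.15,0.2,0.2,2000))
    h,s,v=hue(C)
    g=(P[:,2]>.105)&(P[:,2]<.142)&(np.hypot(P[:,0]-.59,P[:,1]-.02)<.09)&(v<75)&(s<90)
    print(n,"dark",g.sum())
cv2.imwrite(f"pics/o{sys.argv[1]}.png",np.hstack(ims))
E
python3 m4.py 2
```

```text
t: 6.7
tool_pos: [0.5348, 0.1325, 0.12]
orientation: [-1.582, -2.714, -0.0]
force: [-0.1, 0.9, -2.6]
opening: 0.0631
gripper_force: 11.0
t 6.7 pos [0.5348 0.1325 0.12  ] yaw 119.52 tilt z [-2.e-04  4.e-04 -1.e+00] open 0.0631 gf 10.97 F [-0.1  0.9 -2.6]
travel [-0.0816 -0.0011  0.001 ] spin 0.0003
t dark 48
s dark 0
```

View pics/o2.png

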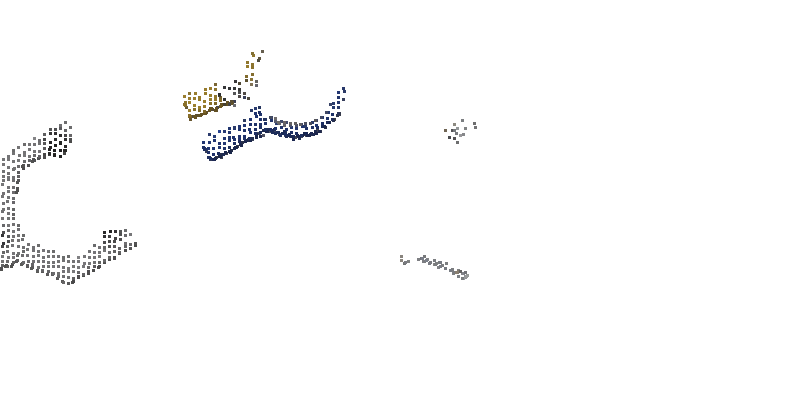

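The pads are at px (60,142) and (112,235). The ear tips are around (198,127), directly ahead of them. That agrees with the plan to within about 1 mm, so I'm advancing.

```bash
python3 -m inch '{"travel":[[-0.008,-0.001,0.0],[-0.016,-0.001,0.0],[-0.024,-0.001,0.001],[-0.032,-0.001,0.001],[-0.04,-0.001,0.001],[-0.048,-0.001,0.001],[-0.056,-0.001,0.001],[-0.064,-0.001,0.001],[-0.064,-0.001,0.001]],"spin":[0,0,0,0,0,0,0,0,0]}' - 11; python3 -m inch '{"travel":[[-0.004,0,0.0],[-0.008,0,0.0],[-0.012,0,0],[-0.015,0,0],[-0.015,0,0],[-0.015,0,0]],"spin":[0,0,0,0,0,0]}' - 11; python3 go.py .574 .061 .119 119.5; python3 m4.py 3
```

```text
t: 7.55
tool_pos: [0.5663, 0.0742, 0.1192]
orientation: [1.584, 2.712, -0.0]
force: [-0.4, -0.4, -2.3]
opening: 0.0629
gripper_force: 11.0
t: 8.05
tool_pos: [0.5728, 0.0628, 0.1191]
orientation: [-1.583, -2.714, -0.0]
force: [-0.8, -0.7, -2.8]
opening: 0.0631
gripper_force: 11.0
t 8.05 pos [0.5728 0.0628 0.1191] yaw 119.5 tilt z [-1.e-04  1.e-04 -1.e+00] open 0.0631 gf 10.97 F [-0.8 -0.7 -2.8]
travel [-0.0021  0.0001  0.0001] spin -0.0
t dark 44
s dark 89
```

View pics/o3.png

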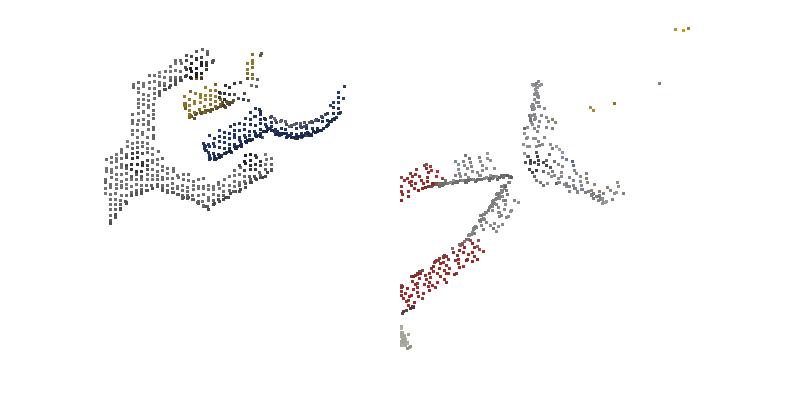

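The ears (blue and yellow, near px (205,120)) now lie between the pads, with the pads about at mid-ear and nothing touching. I'm squeezing step by step.

```bash
python3 -m inch '{"travel":[[0,0,0],[0,0,0],[0,0,0]],"spin":[0,0,0]}' 0.4 22;  python3 -m inch '{"travel":[[0,0,0],[0,0,0],[0,0,0]],"spin":[0,0,0]}' 0.44 22; python3 -m inch '{"travel":[[0,0,0],[0,0,0],[0,0,0]],"spin":[0,0,0]}' 0.48 22; python3 -m inch '{"travel":[[0,0,0],[0,0,0],[0,0,0],[0,0,0]],"spin":[0,0,0,0]}' 0.51 22
```

```text
t: 8.4
tool_pos: [0.5728, 0.063, 0.1192]
orientation: [-1.582, -2.714, -0.0]
force: [0.6, -0.4, -2.3]
opening: 0.0564
gripper_force: 11.6
t: 8.65
tool_pos: [0.5728, 0.0628, 0.1192]
orientation: [-1.582, -2.714, -0.0]
force: [-0.5, 0.2, -2.4]
opening: 0.0527
gripper_force: 12.0
t: 8.9
tool_pos: [0.5728, 0.0628, 0.1191]
orientation: [-1.582, -2.714, 0.0]
force: [0.2, -0.3, -2.5]
opening: 0.049
gripper_force: 12.9
t: 9.23
tool_pos: [0.5728, 0.0628, 0.1191]
orientation: [-1.582, -2.714, 0.0]
force: [-0.9, -0.3, -2.6]
opening: 0.0465
gripper_force: 13.6
```

```bash
Z3='' ; python3 -m inch '{"travel":[[0,0,0],[0,0,0],[0,0,0]],"spin":[0,0,0]}' 0.53 27 | tail -2;  python3 -m inch '{"travel":[[0,0,0],[0,0,0],[0,0,0]],"spin":[0,0,0]}' 0.55 27| tail -2; python3 -m inch '{"travel":[[0,0,0],[0,0,0],[0,0,0]],"spin":[0,0,0]}' 0.57 27| tail -2; python3 go.py
```

```text
opening: 0.0446
gripper_force: 14.5
opening: 0.0428
gripper_force: 18.3
opening: 0.0412
gripper_force: 20.4
t 9.98 pos [0.5724 0.0633 0.1189] yaw 119.52 tilt z [-1.e-03  7.e-04 -1.e+00] open 0.0412 gf 20.43 F [-3.6  3.9 -1.7]
```

```bash
python3 -m inch '{"travel":[[0,0,0],[0,0,0],[0,0,0]],"spin":[0,0,0]}' 0.585 27 | tail -3;  python3 -m inch '{"travel":[[0,0,0],[0,0,0],[0,0,0]],"spin":[0,0,0]}' 0.60 27| tail -3; python3 -m inch '{"travel":[[0,0,0],[0,0,0],[0,0,0]],"spin":[0,0,0]}' 0.615 27| tail -3; python3 go.py
```

```text
force: [-4.6, 4.9, -1.9]
opening: 0.0397
gripper_force: 21.2
force: [-5.2, 6.0, -1.4]
opening: 0.038
gripper_force: 20.9
force: [-4.5, 4.8, -2.4]
opening: 0.0367
gripper_force: 18.1
t 10.73 pos [0.5723 0.0635 0.1188] yaw 119.53 tilt z [-1.2e-03  9.0e-04 -1.0e+00] open 0.0367 gf 18.11 F [-4.5  4.8 -2.4]
```

Past the peak, and the force is falling.

```bash
python3 -m inch '{"travel":[[0,0,0],[0,0,0],[0,0,0]],"spin":[0,0,0]}' 0.63 25 | tail -3;  python3 -m inch '{"travel":[[0,0,0],[0,0,0],[0,0,0]],"spin":[0,0,0]}' 0.645 25| tail -3; python3 m4.py 4; python3 go.py
```

```text
force: [-2.5, 2.1, -0.8]
opening: 0.0352
gripper_force: 16.0
force: [-3.0, 3.5, -2.7]
opening: 0.0339
gripper_force: 16.5
t dark 56
s dark 179
t 11.33 pos [0.5726 0.063  0.119 ] yaw 119.51 tilt z [-6.e-04  4.e-04 -1.e+00] open 0.0337 gf 16.51 F [-3.6  4.  -3. ]
```

View pics/o4.png

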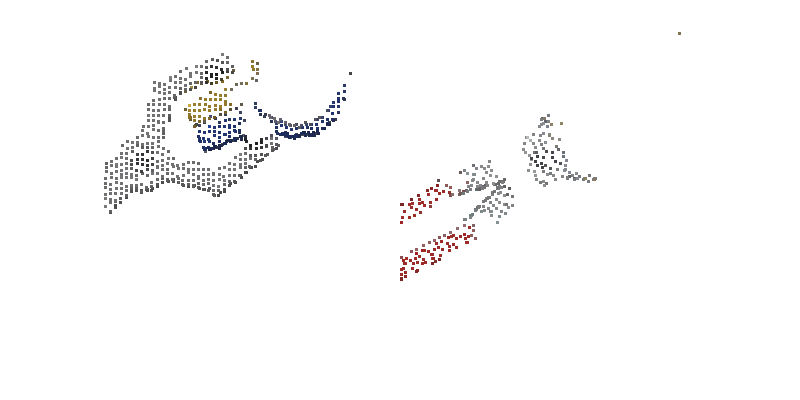

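```bash
python3 -m inch '{"travel":[[0,0,0],[0,0,0],[0,0,0]],"spin":[0,0,0]}' 0.66 20 | tail -3;  python3 -m inch '{"travel":[[0,0,0],[0,0,0],[0,0,0],[0,0,0]],"spin":[0,0,0,0]}' 0.68 20| tail -3; python3 -m inch '{"travel":[[0,0,0],[0,0,0],[0,0,0],[0,0,0]],"spin":[0,0,0,0]}' 0.70 20| tail -3; python3 m2.py live | grep -E "yel|blue"
```

```text
force: [-4.9, 4.8, -2.2]
opening: 0.0324
gripper_force: 16.9
force: [-4.8, 4.7, -2.4]
opening: 0.0304
gripper_force: 17.3
force: [-6.3, 4.8, -1.8]
opening: 0.0301
gripper_force: 20.1
t blue top line deg -73.0 mean [ 0.6351 -0.0651] 38 rect ((642.1392211914062, -86.28668212890625), (14.688384056091309, 76.8646469116211), 16.9141845703125) rmax 0.05
t yel top line deg -68.5 mean [ 0.6456 -0.0516] 28 rect ((645.39404296875, -51.95124816894531), (10.499045372009277, 16.369327545166016), 23.901397705078125) rmax 0.0488
```

The fingers stopped at 30 mm, which puts the pads about 26 mm apart on the hard stop, so the collar is shut. I'm reopening the jaws gradually.

```bash
python3 -m inch '{"travel":[[0,0,0],[0,0,0],[0,0,0]],"spin":[0,0,0]}' 0.6 20 | tail -3;  python3 -m inch '{"travel":[[0,0,0],[0,0,0],[0,0,0],[0,0,0]],"spin":[0,0,0,0]}' 0.5 20| tail -3; python3 -m inch '{"travel":[[0,0,0],[0,0,0],[0,0,0],[0,0,0]],"spin":[0,0,0,0]}' 0.41 20| tail -3; python3 -m inch '{"travel":[[0,0,0],[0,0,0],[0,0,0],[0,0,0]],"spin":[0,0,0,0]}' 0.366 11| tail -3;python3 m4.py 5; python3 go.py
```

```text
force: [-0.9, 1.4, -2.2]
opening: 0.0377
gripper_force: 15.0
force: [0.4, 0.2, -2.9]
opening: 0.0468
gripper_force: 13.3
force: [-0.1, 0.4, -1.4]
opening: 0.0552
gripper_force: 11.7
force: [0.3, -0.6, -2.3]
opening: 0.0633
gripper_force: 11.0
t dark 43
s dark 94
t 13.7 pos [0.5728 0.0628 0.1192] yaw 119.51 tilt z [ 0.  0. -1.] open 0.0632 gf 10.97 F [-0.8  0.3 -2. ]
```

View pics/o5.png

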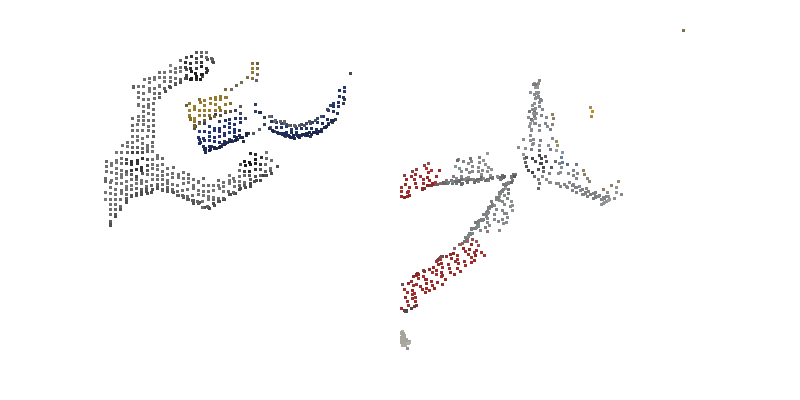

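The collar stays shut: blue and yellow meet at px (215,120). The open jaws are clear of it on both sides, so I'm backing out.

```bash
python3 -m inch '{"travel":[[0.008,0,0],[0.018,0,0],[0.03,0,0],[0.042,0,0],[0.055,0,0],[0.07,0,0],[0.08,0,0],[0.08,0,0]],"spin":[0,0,0,0,0,0,0,0]}' - 11;  python3 go.py .5239 .2906 .127 133.26
```

```text
t: 14.37
tool_pos: [0.5321, 0.1347, 0.1191]
orientation: [-1.579, -2.715, -0.0]
force: [0.7, 0.3, -2.4]
opening: 0.0632
gripper_force: 11.0
t 14.37 pos [0.5321 0.1347 0.1191] yaw 119.64 tilt z [-5.e-04  6.e-04 -1.e+00] open 0.0632 gf 10.97 F [ 0.7  0.3 -2.4]
travel [ 0.1395  0.07   -0.0078] spin -0.2376
```

```bash
python3 -m inch '{"travel":[[0.015,0.008,-0.004],[0.035,0.018,-0.008],[0.056,0.028,-0.008],[0.077,0.039,-0.008],[0.098,0.049,-0.008],[0.12,0.06,-0.008],[0.14,0.07,-0.008],[0.14,0.07,-0.008],[0.14,0.07,-0.008],[0.14,0.07,-0.008]],"spin":[-0.03,-0.06,-0.1,-0.14,-0.18,-0.21,-0.238,-0.238,-0.238,-0.238]}' - 11;  python3 go.py .5239 .2906 .04 133.26; python3 m3.py .524 .29 .12 6
```

```text
t: 15.2
tool_pos: [0.5254, 0.2883, 0.127]
orientation: [1.249, 2.882, -0.001]
force: [-0.7, -0.1, -3.2]
opening: 0.0634
gripper_force: 11.0
t 15.2 pos [0.5254 0.2883 0.127 ] yaw 133.15 tilt z [-1.e-04 -6.e-04 -1.e+00] open 0.0634 gf 10.97 F [-0.7 -0.1 -3.2]
travel [0.0027 0.0005 0.087 ] spin -0.002
t handle 44 ((534.8748779296875, 243.49717712402344), (14.095067977905273, 14.207056045532227), 42.00092697143555) z pct [0.1271 0.1418 0.1448 0.1455]
t handle 42 ((565.6600341796875, 275.16461181640625), (11.282301902770996, 16.001489639282227), 41.95846939086914) z pct [0.1247 0.1415 0.145  0.1468]
s handle 339 ((507.072509765625, 269.8009948730469), (12.903707504272461, 69.91617584228516), 47.49130630493164) z pct [0.1279 0.1442 0.1454 0.146 ]
s handle 255 ((544.0225219726562, 304.0705261230469), (11.56494140625, 63.546592712402344), 39.71419143676758) z pct [0.1428 0.1445 0.1456 0.1461]
```

```bash
python3 -m inch '{"travel":[[0.003,0,0.012],[0.003,0,0.027],[0.003,0,0.042],[0.003,0,0.057],[0.003,0,0.07],[0.003,0,0.078],[0.003,0,0.084],[0.003,0,0.084],[0.003,0,0.084]],"spin":[-0.002,-0.002,-0.002,-0.002,-0.002,-0.002,-0.002,-0.002,-0.002]}' - 11; python3 -m inch '{"travel":[[0,0,0.001],[0,0,0.002],[0,0,0.003],[0,0,0.003],[0,0,0.003]],"spin":[0,0,0,0,0]}' - 11; python3 go.py .5239 .2906 .04 133.26
```

```text
t: 16.15
tool_pos: [0.5234, 0.2909, 0.0432]
orientation: [-1.246, -2.884, 0.0]
force: [0.7, 0.6, -2.4]
opening: 0.0631
gripper_force: 11.0
t: 16.57
tool_pos: [0.5235, 0.291, 0.0404]
orientation: [1.246, 2.884, 0.0]
force: [-0.3, 1.0, -1.8]
opening: 0.0634
gripper_force: 11.0
t 16.57 pos [0.5235 0.291  0.0404] yaw 133.26 tilt z [ 3.e-04  2.e-04 -1.e+00] open 0.0634 gf 10.97 F [-0.3  1.  -1.8]
travel [-0.0006  0.      0.0004] spin -0.0
```

```bash
python3 -m inch '{"travel":[[0,0,0.0005],[0,0,0.001],[0,0,0.0015],[0,0,0.0015]],"spin":[0,0,0,0]}' - 11; python3 -m inch '{"travel":[[0,0,0],[0,0,0],[0,0,0],[0,0,0],[0,0,0],[0,0,0],[0,0,0],[0,0,0],[0,0,0]],"spin":[0,0,0,0,0,0,0,0,0]}' 0; python3 -m inch '{"travel":[[0,0,-0.01],[0,0,-0.03],[0,0,-0.06],[0,0,-0.1],[0,0,-0.14],[0,0,-0.18],[0,0,-0.2],[0,0,-0.2],[0,0,-0.2]],"spin":[0,0,0,0,0,0,0,0,0]}' 0;  python3 m3.py .524 .29 .045 7; python3 go.py
```

```text
t: 16.9
tool_pos: [0.5237, 0.2912, 0.0398]
orientation: [1.246, 2.883, 0.001]
force: [-4.9, -1.4, 6.1]
opening: 0.0625
gripper_force: 10.9
t: 17.65
tool_pos: [0.5233, 0.2909, 0.0386]
orientation: [1.246, 2.884, 0.0]
force: [-0.7, -1.1, -1.1]
opening: 0.0929
gripper_force: 0.0
t: 18.4
tool_pos: [0.5244, 0.2914, 0.2416]
orientation: [1.245, 2.881, 0.006]
force: [-0.3, -0.6, -0.4]
opening: 0.093
gripper_force: 0.0
t handle 121 ((501.8097839355469, 280.38348388671875), (22.40907859802246, 50.34599304199219), 45.286861419677734) z pct [0.0381 0.0544 0.0587 0.0606]
t handle 121 ((542.98583984375, 267.3544921875), (57.55656051635742, 30.08369255065918), 44.51592254638672) z pct [0.0389 0.0549 0.0583 0.0593]
s handle 347 ((516.2936401367188, 262.40032958984375), (15.896673202514648, 105.86776733398438), 43.389095306396484) z pct [0.0431 0.0572 0.0586 0.0591]
s handle 297 ((546.9427490234375, 301.8876037597656), (11.721330642700195, 77.73133087158203), 40.29054260253906) z pct [0.0556 0.0574 0.0587 0.0591]
t 18.6 pos [0.5224 0.2905 0.2366] yaw 133.26 tilt z [-0.0031 -0.0014 -1.    ] open 0.0931 gf 0.0 F [ 0.3 -0.8 -0.2]
```

View pics/side7.png

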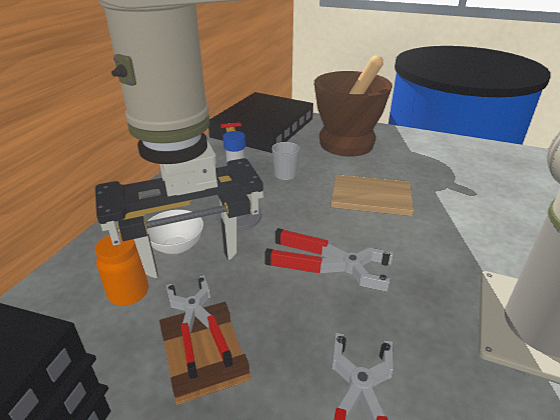

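The side view shows the pliers flat on the rest at (195,330), as they were at the start, with the gripper clear above them. The jar, bowl and cup haven't moved.

```bash
python3 -c "
from plant import close_job
print(close_job())"
```

```text
the job is handed in; nothing more can be done
None
```

The collar is clicked shut and the pliers lie flat on the wooden rest, let go, with the cup, bowl and jar left where they were; I handed the job in at about 18.6 s, and no verdict came back.

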